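# Ratchet a maize ear snug in its clamp

## Robot

A 6-joint arm with a two-finger parallel gripper is mounted at the origin on the work surface. World frame = base frame: x ahead of the robot, y to its left, z up, the work surface at z = 0. Lengths are in mm, angles in rad, forces in N, time in s.
With the tool pointing down it reaches from about 350 to 775 mm from the base axis. Payload 7.3 kg.
Tool frame: the origin (TCP) lies at the very end of the fingers, on their centre line; the grasp point (between the pads) lies 19 mm behind it; z points along the fingers, y is the line along which they close (so a half turn about z gives the same grasp; the last joint's range is limited). The gripper opens to 92 mm and grips with 3 to 60 N. Pads are 19 mm wide; open, the fingers measure 130 mm over their backs; the gripper's body (75 mm by 190 mm) begins 47 mm behind the grasp point.
Start: joints at [0.992, 0.342, 1.524, -0, 1.275, -0.146], TCP at [220.181, 476.619, 226.741] pointing down, gripper open.
Joint ranges: [-2.53, 2.53], [-0.77, 2.02], [0.04, 2.7], [-1, 4.14], [0.28, 2.66], [-3.11, 3.11]. Speed limits (rad/s): [2.57, 2.57, 3.14, 3.14, 3.14, 3.14].

## Interface

Orientations are given as [roll, pitch, yaw] about the fixed x, y, z axes, in that order (R = Rz(yaw) Ry(pitch) Rx(roll)).
In Python, from plant import bot gives the robot as it stands.
- The arm moves only by the tool send_rows, never from a script. Its argument "rows" is a list of rows, each an object of numbers: "x", "y", "z": the shift along the tool's x, y, z in units of 0.2 m (1.0 is 0.2 m); "ax", "ay", "az": the turn, a rotation vector about the tool's x, y, z in units of 60 degrees (1.0 is 60 degrees); "jaw": the opening, from -1 (shut) to 1 (fully open), so that 0 is half open. In form: [{"x": .., "y": .., "z": .., "ax": .., "ay": .., "az": .., "jaw": ..}, ...]. A call has exactly 10 rows; each row is the pose to reach, as a shift and turn from the pose commanded when the call began, along the tool's axes at that moment; what a row does not reach only later rows make up. A row lasts 1/8 s, in which the tool goes at most 62.5 mm and 10.7 degrees, less where a joint would pass 70% of its speed; a pose out of reach is approached as far as the arm can. A call with a number of a shift or a turn outside -1 to 1 is refused whole. A call with a gripper value outside its range is refused whole. The fingers move at their own pace and stop on an object; the grip force is fixed at half the most. Time passes only in rows, so rows that repeat a pose let the fingers close, or fill a call up. It gives the time, the measured TCP pose, the force, the opening and the grip force at its end, in the units of the state.
- bot.get_obs(): the state, without advancing time (a new reading comes with each control period).
- bot.capture(name): name is "side" or "top"; returns (picture, depth): 420x560x3 uint8, red, green, blue; 420x560 float32, mm along the optical axis (not along the pixel's ray), 0 where there is no reading.
- bot.camera_model(name): a dict with "vertical_fov" (degrees; the focal length in pixels is half the picture's height over the tangent of half this angle, whatever the lens; pixels are square), "cx", "cy" (the principal point, pixels), "R" (3x3) and "t" (3): a world point X has camera coordinates R X + t. Camera axes: x right, y down, z forward; pixel columns grow to the right and rows downward; lengths in mm; the calibration is good to about 2 mm. A picture is of the moment at which its call begins. camera_model takes no time and is no camera call.
- bot.close_job(): hands the job in; it is judged then, once.
The state is a dict: "time": time; "joint_positions": joint angles; "dq": joint speeds; "tau": joint torques, N m; "tool_pos": TCP position; "tcp_rot": TCP orientation; "contact_force": force on the tool from outside, world axes, zero at the start; "moment": the same for the moment, N m; "grip_width": finger opening in mm; "finger_force": force on a finger pad.
Only numpy, scipy, OpenCV 4.12 (cv2) and the standard library are available. Lean on these libraries where they do the work, as an engineer would, in place of code of your own. Each camera call takes 0.05 s, during which the arm holds its last target. There are 200 camera calls.

## Task

Clamp the ear of maize in the bench clamp with its red ratchet lever alone: the lever tightens clockwise seen from above, but has only a short swing between two stops, so each time it runs out of room lift it clear of the serrations, swing it back, let it drop into mesh and turn on, until the ear is gripped firmly against the backstop (about 12 N of sideways push at the knob, some 4 N more than it takes to turn it free) without being crushed. Leave the lever dropped fully into its serrations and let go; do not force it hard against a stop, do not touch the ear or the blue pad with the robot, and leave the spare ear, jar and tin where they are.

Things in the scene. Friction and masses are not known exactly. Their poses are not given: they have to be found in the camera images.
- clamp: Bench clamp fixed to the bench: grey plate 245 x 150 x 16 mm, green housing 84 x 84 mm with its top 55 mm above the bench. Origin on the bench under the lever's vertical pivot; z up; +x is the way the jaw closes (plate from x = -47.5 to +197.5 mm). Beyond the jaw lie the ear and a dark steel backstop, bolted where the last user left it: its distance is not measured.
- lever (a joint): Angle of the red lever about its vertical pivot, rad, growing CLOCKWISE seen from above (tightening); rubber stops at 0 and 1.25. In the clamp's frame the knob stands 100 mm from the pivot in direction pi + 0.625 - angle (counted counter-clockwise from +x). In mesh it turns the spindle both ways, with 0.035 rad of play: turned back in mesh it loosens the clamp.
- lift (a joint): Height of the lever above its lowest position, m: 0 in mesh, at most 0.016. A spring pushes it down (6 N at 0, 10 N at the top, weight included). From 0.010 up it swings freely over the serrations. Set down on a serration's tip it stays high (0.004 to 0.009) until turned a little and drops in. Under sideways load it is hard to lift: ease the push first. In mesh at the start.
- knob (a point): Centre of the TOP of the lever's white upright knob, a cylinder 22 mm in diameter and 50 mm tall (138 mm above the bench with the lever down); the red lever arm, 14 mm wide, is below it and its upper side is 50 mm under this point.
- jaw (a joint): Travel of the steel jaw towards the ear, m: 0 at the start, 0.015 per rad of spindle turn, at most 0.035. Between 19 and 26 mm are needed, always more than one full swing of the lever; the ear is never pinched before 17 mm.
- pad: Blue pressure pad 60 mm wide and 36 mm high, sprung on the jaw's front (10 N per mm); with the jaw at 0 its face is 75 mm from the pivot along the clamp's x. Origin at the clamp's origin, moving with the pad.
- ear: Ear of maize, yellow with dark kernels, 44 mm thick and about 165 mm long with its axis (own y) across the clamp, lying loose on the clamp's plate between the pad and the backstop; it may touch neither yet, and is pushed along. 0.18 kg. Origin at the middle of its underside, 16 mm above the bench.
- stops: Two black rubber-covered posts 10 mm thick, 55 mm from the pivot, tops 107 mm above the bench, that stop the lever's swing. They stand on a sprung green ring round the housing: the knob can be pressed about 4 mm past a stop per 10 N. Origin at the clamp's origin.
- spare_ear: Another ear of maize, 44 mm thick, 165 mm long, lying on the bench (origin at the middle of its underside). Bystander.
- seed_jar: Amber glass jar with a steel lid, 64 mm in diameter and 90 mm tall (origin at the centre of its underside). Bystander.
- sample_tin: Closed metal tin 94 x 69 x 45 mm (origin at the centre of its underside). Bystander.
- spindle (a joint): Turn of the spindle under the lever (16 serrations, 0.393 rad apart), rad, growing clockwise; it stays where left. Free, it needs about 8 N of sideways push at the knob (read at rest after a small step; 9 N moving). Once the ear is pinched the push rises by 0.14 N per newton of clamping, about 2 N per 0.1 rad: at rest 10 N when just held (15 N on the ear), 12 N right (30 N), 15 N crushed (50 N).
Mind the look-alikes: they are no part of the job. What is shaped like the ear but purple or turquoise is not meant.

How it is judged (in metres and radians):
On the way, in this order (a step that is already met when the one before it is completed fails the run):
1. the engaged lever is turned so that the jaw advances at least 3 mm (value of joint jaw above 0.003 m and value of joint lift below 0.003 m), for 0.1 s.
2. the lever is lifted off its serrations and swung back below 0.6 rad while the jaw keeps its advance (value of joint lift above 0.006 m and value of joint lever below 0.6 rad and value of joint jaw above 0.003 m), for 0.1 s.
At the end, for the whole second after the job is handed in: The ear is at rest, held against the backstop by the pad with 15 to 50 N, the lever is within 3 mm of its lowest position (in mesh) and released, and the spare ear, jar and tin are within 20 mm of where they stood (contact force between pad and ear between 15 and 50 N and value of joint lift below 0.003 m and linear speed of ear below 0.01 m/s and distance of each of spare_ear, seed_jar, sample_tin from where it was at the start of the episode below 0.02 m); the robot touches nothing.
It fails at once if the ear is crushed: more than 50 N between the pad and the ear (contact force between pad and ear above 50 N).
It fails at once if the lever is forced against a stop post with more than 45 N (25 N at the knob, 10 mm past the stop) (contact force between stops and anything else above 45 N).
It fails at once if the robot touches the ear or the pad (contact force between any of the fingers, the arm and ear above 1 N or contact force between any of the fingers, the arm and pad above 1 N).
It fails at once if the spare ear, jar or tin is moved more than 20 mm (distance of any of spare_ear, seed_jar, sample_tin from where it was at the start of the episode above 0.02 m).
It also fails if it takes over 72 s, if anything falls off the work surface, if the arm or the gripper's body presses on something with over 40 N, if the wrist force passes 120 N, or if a joint passes its speed limit or range.

## Working session

There is one attempt and no reset: what is moved stays moved. The work goes in short steps, Python scripts to look and compute and a tool call to move; the robot and the scene stay as the last step left them, time stands still between calls to the robot, and variables do not carry over. Pictures are saved under pics/ and viewed, at most 10 in all, crops included, and the job is handed in when it is done.

Besides the shell and the picture viewer there is one more tool, called as name([rows], argument=value, ...), one row to a line, values as JSON. send_rows: Moves the arm, as the interface text tells. Its arguments: {"type":"object","properties":{"rows":{"type":"array","items":{"type":"object","properties":{"x":{"type":"number","minimum":-1,"maximum":1},"y":{"type":"number","minimum":-1,"maximum":1},"z":{"type":"number","minimum":-1,"maximum":1},"ax":{"type":"number","minimum":-1,"maximum":1},"ay":{"type":"number","minimum":-1,"maximum":1},"az":{"type":"number","minimum":-1,"maximum":1},"jaw":{"type":"number"}}}}},"required":["rows"]}

```bash
mkdir -p pics
cat > h.py <<'E'
import numpy as np, cv2
from plant import bot
def cap(n,f):
    p,d=bot.capture(n); cv2.imwrite(f'pics/{f}.png',p[:,:,::-1]); np.save(f'{f}.npy',d); return p,d
def w(n,u,v,d=None,z=None):
    c=bot.camera_model(n); f=210/np.tan(np.radians(c['vertical_fov'])/2)
    r=np.array([(u-c['cx'])/f,(v-c['cy'])/f,1]); R=np.array(c['R']);t=np.array(c['t'])
    o=-R.T@t; r=R.T@r
    return o+r*(d if z is None else (z-o[2])/r[2])
E
python3 - <<'E'
from h import *
for n in('top','side'):
    cap(n,n+'0'); c=bot.camera_model(n); print(c)
print(bot.get_obs())
E
```

```text
{'vertical_fov': 57.22912373267108, 'cx': 281.0303779964044, 'cy': 210.89926981926894, 'R': array([[ 0.0201999 , -0.99892441,  0.04173707],
       [-0.99433426, -0.02442956, -0.10345329],
       [ 0.10436163, -0.03941085, -0.99375824]]), 't': array([-24.13396014, 557.52652375, 949.29510751])}
{'vertical_fov': 50.62335094018401, 'cx': 282.2997108499077, 'cy': 206.3638494360205, 'R': array([[ 0.84603383, -0.53302129, -0.0107268 ],
       [-0.30806206, -0.47234979, -0.82582288],
       [ 0.43511438,  0.70197862, -0.56382754]]), 't': array([-463.6609364 ,  266.9752462 ,  875.01497939])}
{'time': 0.1, 'joint_positions': array([ 9.91980566e-01,  3.42645531e-01,  1.52492877e+00, -7.99869485e-06,
        1.27539460e+00, -1.45990660e-01]), 'dq': array([ 2.56652220e-03, -1.07945632e-03, -1.55771689e-03, -1.28025542e-03,
        4.95896345e-05, -1.90541638e-03]), 'tau': array([ 8.21707272e-04, -4.32002914e+01, -2.44695532e+01,  7.17254123e-02,
        5.26206032e-02, -7.64419269e-05]), 'tool_pos': array([219.97991499, 476.28789067, 226.11581884]), 'tcp_rot': array([-3.14022993e+00, -1.92639673e-04,  2.70876976e+00]), 'contact_force': array([ 0.00643096, -0.4245383 , -0.24239324]), 'moment': array([-0.0422919 ,  0.00274405, -0.00275009]), 'finger_force': 0.0, 'grip_width': 91.74938572014302}
```

View pics/top0.png

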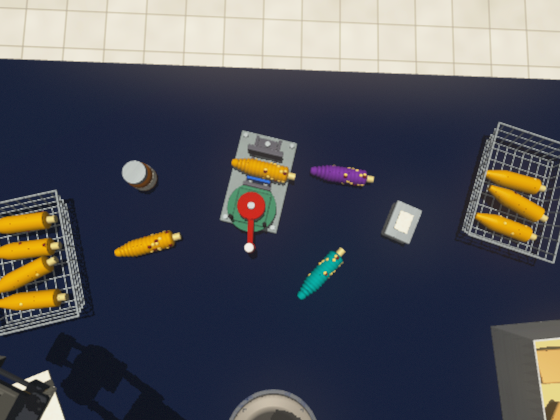

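View pics/side0.png

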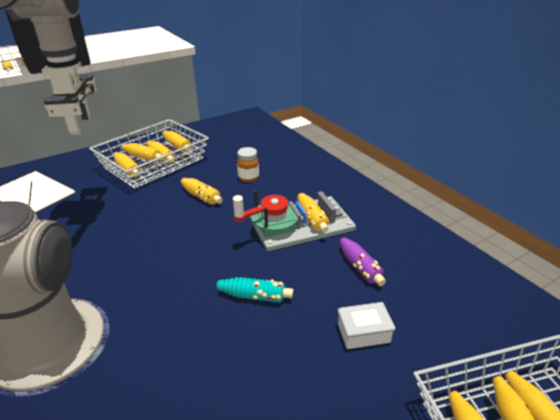

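The top view shows the clamp at (258,183), with its ear at (262,170), the lever hub at (251,206) and the white knob at (249,247). Things that could be mistaken for the ear are the spare ear (147,245), the purple one (342,176), the turquoise one (321,274) and the crated ears. The jar is at (139,175) and the tin at (402,222). I'll check the lever in one close crop.

Run:
```python
from h import *
p=cv2.imread('pics/top0.png')[125:260,205:310]
cv2.imwrite('pics/crop0.png',cv2.resize(p,None,fx=4.4,fy=4.4,interpolation=cv2.INTER_CUBIC))
d=np.load('top0.npy')
for u,v in[(251,206),(249,247),(249,248),(250,225),(262,170)]: print(u,v,d[v,u],w('top',u,v,d[v,u]))
h=cv2.cvtColor(cv2.imread('pics/top0.png'),cv2.COLOR_BGR2HSV)
m=(h[...,1]<60)&(h[...,2]>150); m[:236]=0;m[256:]=0;m[:,:238]=0;m[:,260:]=0
ys,xs=np.nonzero(m);print(len(xs),xs.mean(),ys.mean(),w('top',xs.mean(),ys.mean(),z=138))
```

```text
251 206 913.6673 [561.26007311  62.40275189  92.31871479]
249 247 859.2849 [463.88662357  62.51494851 136.81234462]
249 248 858.1589 [461.65927449  62.41384734 137.71555453]
250 225 913.0302 [516.32764079  63.64642317  88.19180434]
262 170 961.7907 [656.81004581  39.01396654  54.85498516]
73 248.46575342465752 247.05479452054794 [463.72941577  63.65013722 138.        ]
```

View pics/crop0.png

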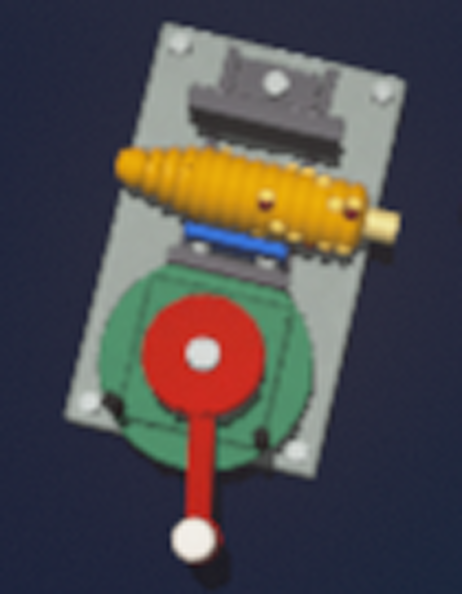

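The crop confirms the yellow ear in the clamp at (262,170), between the blue pad and the dark backstop. The lever points toward the robot with its knob at (248.5,247), and there are posts on either side of it. Next I'll get the clamp pose from the plate corners.

Run:
```python
from h import *
cs=[(165,22),(405,80),(315,475),(67,417)]
P=np.array([w('top',205+(u-2)/4.4,125+(v-2)/4.4,z=16)[:2] for u,v in cs]);print(P.round(1))
print(np.linalg.norm(P-np.roll(P,-1,0),axis=1))
c=P.mean(0); d=(P[0]+P[1]-P[2]-P[3]); yaw=np.arctan2(d[1],d[0]); l=P[0]+P[3]-P[1]-P[2]; yaw2=np.arctan2(l[1],l[0])-np.pi/2
piv=c-75*np.array([np.cos(yaw),np.sin(yaw)])
print('yaw',yaw,yaw2,'piv',piv)
h=cv2.cvtColor(cv2.imread('pics/top0.png'),cv2.COLOR_BGR2HSV)
hub=w('top',250.6,204.8,z=95);print('hub',hub)
k=np.array([463.7,63.6]);
for p in(piv,hub[:2]):
    v=k-p; th=np.arctan2(v[1],v[0]); print(np.linalg.norm(v),'lever dir',th,'angle',(np.pi+.625+yaw-th+np.pi)%(2*np.pi)-np.pi)
# knob from side image
p=cv2.imread('pics/side0.png'); s=cv2.cvtColor(p,cv2.COLOR_BGR2HSV)[190:225,225:252]
m=(s[...,1]<60)&(s[...,2]>150); ys,xs=np.nonzero(m); print(len(xs),xs.min()+225,xs.max()+225,ys.min()+190,ys.max()+190)
x=(xs.mean()+225,ys.mean()+190);print(x,w('side',*x,z=113))
```

```text
[[771.4  94.5]
 [740.6 -49.5]
 [503.4  -0.8]
 [533.9 144. ]]
[147.27894727 242.15436094 147.90694837 242.65017955]
yaw -0.2039254844716776 -0.2090806914616139 piv [563.88598018  62.24966539]
hub [563.78415412  63.32337773  95.        ]
100.19507986225702 lever dir 3.128115190497184 angle 0.4345519786209313
100.08453639991704 lever dir 3.1388287638288723 angle 0.423838405289243
168 233 242 195 216
(np.float64(237.8452380952381), np.float64(205.04166666666666)) [467.41531423  69.50583294 113.        ]
```

send_rows([
  {"x":-0.15,"y":-0.1,"az":-0.08,"jaw":0.2},
  {"x":-0.35,"y":-0.24,"az":-0.16,"jaw":0},
  {"x":-0.55,"y":-0.38,"az":-0.25,"jaw":-0.1},
  {"x":-0.75,"y":-0.52,"az":-0.33,"jaw":-0.1},
  {"x":-0.9,"y":-0.62,"az":-0.41,"jaw":-0.1},
  {"x":-0.985,"y":-0.678,"az":-0.413,"jaw":-0.1},
  {"x":-0.985,"y":-0.678,"az":-0.413,"jaw":-0.1},
  {"x":-0.985,"y":-0.678,"az":-0.413,"jaw":-0.1},
  {"x":-0.985,"y":-0.678,"az":-0.413,"jaw":-0.1},
  {"x":-0.985,"y":-0.678,"az":-0.413,"jaw":-0.1},
])

```text
schema error: expected keys x, y, z, ax, ay, az, jaw
```

send_rows([
  {"x":-0.15,"y":-0.1,"z":0,"ax":0,"ay":0,"az":-0.08,"jaw":0.2},
  {"x":-0.35,"y":-0.24,"z":0,"ax":0,"ay":0,"az":-0.16,"jaw":0},
  {"x":-0.55,"y":-0.38,"z":0,"ax":0,"ay":0,"az":-0.25,"jaw":-0.1},
  {"x":-0.75,"y":-0.52,"z":0,"ax":0,"ay":0,"az":-0.33,"jaw":-0.1},
  {"x":-0.9,"y":-0.62,"z":0,"ax":0,"ay":0,"az":-0.41,"jaw":-0.1},
  {"x":-0.985,"y":-0.678,"z":0,"ax":0,"ay":0,"az":-0.413,"jaw":-0.1},
  {"x":-0.985,"y":-0.678,"z":0,"ax":0,"ay":0,"az":-0.413,"jaw":-0.1},
  {"x":-0.985,"y":-0.678,"z":0,"ax":0,"ay":0,"az":-0.413,"jaw":-0.1},
  {"x":-0.985,"y":-0.678,"z":0,"ax":0,"ay":0,"az":-0.413,"jaw":-0.1},
  {"x":-0.985,"y":-0.678,"z":0,"ax":0,"ay":0,"az":-0.413,"jaw":-0.1},
])

```text
time: 1.35
tool_pos: [341.8, 271.4, 226.7]
tcp_rot: [3.142, -0.0, -3.141]
contact_force: [-0.3, 0.3, -0.3]
grip_width: 41.2
finger_force: 0.0
```

send_rows([
  {"x":-0.1,"y":-0.17,"z":0,"ax":0,"ay":0,"az":0,"jaw":-0.1},
  {"x":-0.25,"y":-0.4,"z":0,"ax":0,"ay":0,"az":0,"jaw":-0.1},
  {"x":-0.4,"y":-0.65,"z":0.05,"ax":0,"ay":0,"az":0,"jaw":-0.1},
  {"x":-0.55,"y":-0.88,"z":0.15,"ax":0,"ay":0,"az":0,"jaw":-0.1},
  {"x":-0.61,"y":-1,"z":0.28,"ax":0,"ay":0,"az":0,"jaw":-0.1},
  {"x":-0.61,"y":-1,"z":0.28,"ax":0,"ay":0,"az":0,"jaw":-0.1},
  {"x":-0.61,"y":-1,"z":0.28,"ax":0,"ay":0,"az":0,"jaw":-0.1},
  {"x":-0.61,"y":-1,"z":0.28,"ax":0,"ay":0,"az":0,"jaw":-0.1},
  {"x":-0.61,"y":-1,"z":0.28,"ax":0,"ay":0,"az":0,"jaw":-0.1},
  {"x":-0.61,"y":-1,"z":0.28,"ax":0,"ay":0,"az":0,"jaw":-0.1},
])

```text
time: 2.6
tool_pos: [464.1, 71.4, 171.2]
tcp_rot: [3.142, 0.001, -3.141]
contact_force: [-0.4, 0.5, 0.6]
grip_width: 41.3
finger_force: 0.0
```

send_rows([
  {"x":0,"y":-0.032,"z":0.05,"ax":0,"ay":0,"az":0,"jaw":-0.1},
  {"x":0,"y":-0.032,"z":0.12,"ax":0,"ay":0,"az":0,"jaw":-0.1},
  {"x":0,"y":-0.032,"z":0.19,"ax":0,"ay":0,"az":0,"jaw":-0.1},
  {"x":0,"y":-0.032,"z":0.26,"ax":0,"ay":0,"az":0,"jaw":-0.1},
  {"x":0,"y":-0.032,"z":0.32,"ax":0,"ay":0,"az":0,"jaw":-0.1},
  {"x":0,"y":-0.032,"z":0.345,"ax":0,"ay":0,"az":0,"jaw":-0.1},
  {"x":0,"y":-0.032,"z":0.345,"ax":0,"ay":0,"az":0,"jaw":-0.1},
  {"x":0,"y":-0.032,"z":0.345,"ax":0,"ay":0,"az":0,"jaw":-0.1},
  {"x":0,"y":-0.032,"z":0.345,"ax":0,"ay":0,"az":0,"jaw":-0.1},
  {"x":0,"y":-0.032,"z":0.345,"ax":0,"ay":0,"az":0,"jaw":-0.1},
])

```text
time: 3.85
tool_pos: [464.3, 64.5, 102.0]
tcp_rot: [3.142, 0.001, 3.141]
contact_force: [0.6, -0.0, 0.4]
grip_width: 41.6
finger_force: 0.0
```

Run:
```python
from h import *
p,d=cap('side','s1')
cv2.imwrite('pics/s1c.png',cv2.resize(p[150:270,190:330,::-1],None,fx=4.5,fy=4.5,interpolation=cv2.INTER_CUBIC))
```

```text
(no output)
```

View pics/s1c.png

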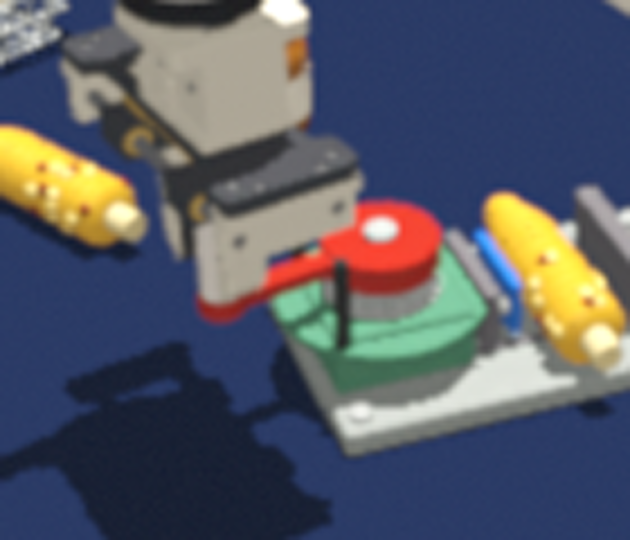

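The fingers straddle the knob at crop (215,270), clear of the hub and posts. I'll close them.

send_rows([
  {"x":0,"y":0,"z":0,"ax":0,"ay":0,"az":0,"jaw":-0.4},
  {"x":0,"y":0,"z":0,"ax":0,"ay":0,"az":0,"jaw":-0.5},
  {"x":0,"y":0,"z":0,"ax":0,"ay":0,"az":0,"jaw":-0.6},
  {"x":0,"y":0,"z":0,"ax":0,"ay":0,"az":0,"jaw":-0.7},
  {"x":0,"y":0,"z":0,"ax":0,"ay":0,"az":0,"jaw":-0.8},
  {"x":0,"y":0,"z":0,"ax":0,"ay":0,"az":0,"jaw":-0.8},
  {"x":0,"y":0,"z":0,"ax":0,"ay":0,"az":0,"jaw":-0.8},
  {"x":0,"y":0,"z":0,"ax":0,"ay":0,"az":0,"jaw":-0.8},
  {"x":0,"y":0,"z":0,"ax":0,"ay":0,"az":0,"jaw":-0.8},
  {"x":0,"y":0,"z":0,"ax":0,"ay":0,"az":0,"jaw":-0.8},
])

```text
time: 5.15
tool_pos: [464.1, 64.5, 101.7]
tcp_rot: [3.141, 0.0, 3.141]
contact_force: [-0.5, 0.7, 0.3]
grip_width: 21.5
finger_force: 30.0
```

```bash
cat >> h.py <<'E'
PIV=np.array([563.8,63.0]); YAW=-0.205
def st():
    o=bot.get_obs(); p=o['tool_pos'];F=o['contact_force'];M=o['moment']; v=p[:2]-PIV
    th=np.arctan2(v[1],v[0]); ang=(np.pi+.625+YAW-th+np.pi)%(2*np.pi)-np.pi
    t=np.array([-v[1],v[0]])/np.hypot(*v)   # ccw tangent
    print('t',round(o['time'],2),'tcp',p.round(1),'yaw',round(o['tcp_rot'][2],3),'r',round(np.hypot(*v),1),'ang',round(ang,3),'Fcw(react)',round(F[:2]@t,2),'Frad',round(F[:2]@v/np.hypot(*v),2),'Fz',round(F[2],2),'Mz',round(M[2],3),'M',M.round(2),'gw',round(o['grip_width'],1),'ff',o['finger_force'])
    return o
def plan(angs,z=None,rad=100.0,gs=None):
    """rows for lever angles from current tool pose (assumed pointing down)"""
    o=bot.get_obs(); p=o['tool_pos']; y=o['tcp_rot'][2]
    for i,a in enumerate(angs):
        th=np.pi+.625+YAW-a; q=PIV+rad*np.array([np.cos(th),np.sin(th)])
        d=q-p[:2]; zz=0 if z is None else p[2]-z[i]
        dyaw=(th-y+np.pi)%(2*np.pi)-np.pi   # tool x radial outward
        print('a %.3f x %.3f y %.3f z %.3f az %.3f'%(a,(d@[np.cos(y),np.sin(y)])/200,(d@[np.sin(y),-np.cos(y)])/200,zz/200,-dyaw/np.radians(60)))
E
python3 - <<'E'
from h import *
st(); plan([.43,.5,.57,.64,.71,.78,.85,.9])
E
```

```text
t 5.15 tcp [464.1  64.5 101.7] yaw 3.141 r 99.7 ang 0.435 Fcw(react) -0.73 Frad 0.55 Fz 0.29 Mz -0.008 M [ 0.09  0.04 -0.01] gw 21.5 ff 30.000119805336
a 0.430 x 0.001 y -0.002 z 0.000 az 0.009
a 0.500 x -0.000 y 0.033 z 0.000 az 0.076
a 0.570 x -0.004 y 0.067 z 0.000 az 0.143
a 0.640 x -0.011 y 0.102 z 0.000 az 0.210
a 0.710 x -0.019 y 0.136 z 0.000 az 0.277
a 0.780 x -0.030 y 0.169 z 0.000 az 0.343
a 0.850 x -0.044 y 0.201 z 0.000 az 0.410
a 0.900 x -0.055 y 0.224 z 0.000 az 0.458
```

send_rows([
  {"x":0,"y":0.033,"z":0,"ax":0,"ay":0,"az":0.065,"jaw":-0.8},
  {"x":-0.004,"y":0.068,"z":0,"ax":0,"ay":0,"az":0.135,"jaw":-0.8},
  {"x":-0.011,"y":0.103,"z":0,"ax":0,"ay":0,"az":0.2,"jaw":-0.8},
  {"x":-0.019,"y":0.136,"z":0,"ax":0,"ay":0,"az":0.268,"jaw":-0.8},
  {"x":-0.03,"y":0.169,"z":0,"ax":0,"ay":0,"az":0.335,"jaw":-0.8},
  {"x":-0.044,"y":0.202,"z":0,"ax":0,"ay":0,"az":0.402,"jaw":-0.8},
  {"x":-0.055,"y":0.224,"z":0,"ax":0,"ay":0,"az":0.45,"jaw":-0.8},
  {"x":-0.055,"y":0.224,"z":0,"ax":0,"ay":0,"az":0.45,"jaw":-0.8},
  {"x":-0.055,"y":0.224,"z":0,"ax":0,"ay":0,"az":0.45,"jaw":-0.8},
  {"x":-0.055,"y":0.224,"z":0,"ax":0,"ay":0,"az":0.45,"jaw":-0.8},
])

```text
time: 6.4
tool_pos: [474.2, 108.8, 101.7]
tcp_rot: [-3.14, -0.001, 2.671]
contact_force: [-4.2, -3.3, 3.8]
grip_width: 21.6
finger_force: 30.0
```

Run:
```python
from h import *
st(); plan([.95,1,1.05,1.1,1.15])
```

```text
t 6.4 tcp [474.2 108.8 101.7] yaw 2.671 r 100.7 ang 0.892 Fcw(react) 4.86 Frad 2.23 Fz 3.81 Mz 0.319 M [-0.41  0.57  0.32] gw 21.6 ff 30.00090390443802
a 0.950 x -0.004 y 0.029 z 0.000 az 0.057
a 1.000 x -0.006 y 0.054 z 0.000 az 0.105
a 1.050 x -0.010 y 0.079 z 0.000 az 0.152
a 1.100 x -0.014 y 0.103 z 0.000 az 0.200
a 1.150 x -0.020 y 0.127 z 0.000 az 0.248
```

send_rows([
  {"x":-0.003,"y":0.025,"z":0,"ax":0,"ay":0,"az":0.048,"jaw":-0.8},
  {"x":-0.006,"y":0.054,"z":0,"ax":0,"ay":0,"az":0.1,"jaw":-0.8},
  {"x":-0.01,"y":0.079,"z":0,"ax":0,"ay":0,"az":0.15,"jaw":-0.8},
  {"x":-0.014,"y":0.103,"z":0,"ax":0,"ay":0,"az":0.195,"jaw":-0.8},
  {"x":-0.02,"y":0.127,"z":0,"ax":0,"ay":0,"az":0.245,"jaw":-0.8},
  {"x":-0.02,"y":0.127,"z":0,"ax":0,"ay":0,"az":0.245,"jaw":-0.8},
  {"x":-0.02,"y":0.127,"z":0,"ax":0,"ay":0,"az":0.245,"jaw":-0.8},
  {"x":-0.018,"y":0.119,"z":0,"ax":0,"ay":0,"az":0.23,"jaw":-0.8},
  {"x":-0.017,"y":0.115,"z":0,"ax":0,"ay":0,"az":0.215,"jaw":-0.8},
  {"x":-0.017,"y":0.115,"z":0,"ax":0,"ay":0,"az":0.215,"jaw":-0.8},
])

```text
time: 7.65
tool_pos: [486.9, 128.7, 101.7]
tcp_rot: [-3.14, -0.003, 2.445]
contact_force: [-6.4, 1.9, 6.0]
grip_width: 20.9
finger_force: 30.0
```

Run:
```python
from h import *
st()
```

```text
t 7.65 tcp [486.9 128.7 101.7] yaw 2.445 r 101.1 ang 1.127 Fcw(react) 2.7 Frad 6.06 Fz 5.96 Mz -0.029 M [ 0.28  0.95 -0.03] gw 20.9 ff 30.001334846019745
```

send_rows([
  {"x":0.007,"y":-0.006,"z":0,"ax":0,"ay":0,"az":-0.005,"jaw":-0.8},
  {"x":0.007,"y":-0.006,"z":-0.01,"ax":0,"ay":0,"az":-0.005,"jaw":-0.8},
  {"x":0.007,"y":-0.006,"z":-0.02,"ax":0,"ay":0,"az":-0.005,"jaw":-0.8},
  {"x":0.007,"y":-0.006,"z":-0.03,"ax":0,"ay":0,"az":-0.005,"jaw":-0.8},
  {"x":0.007,"y":-0.006,"z":-0.04,"ax":0,"ay":0,"az":-0.005,"jaw":-0.8},
  {"x":0.007,"y":-0.006,"z":-0.05,"ax":0,"ay":0,"az":-0.005,"jaw":-0.8},
  {"x":0.007,"y":-0.006,"z":-0.06,"ax":0,"ay":0,"az":-0.005,"jaw":-0.8},
  {"x":0.007,"y":-0.006,"z":-0.066,"ax":0,"ay":0,"az":-0.005,"jaw":-0.8},
  {"x":0.007,"y":-0.006,"z":-0.066,"ax":0,"ay":0,"az":-0.005,"jaw":-0.8},
  {"x":0.007,"y":-0.006,"z":-0.066,"ax":0,"ay":0,"az":-0.005,"jaw":-0.8},
])

```text
time: 8.9
tool_pos: [486.7, 128.2, 114.8]
tcp_rot: [3.142, -0.0, 2.45]
contact_force: [0.9, -1.8, -8.9]
grip_width: 21.7
finger_force: 30.0
```

Run:
```python
from h import *
st(); plan([1.05,.95,.85,.75,.65,.55,.45,.36,.34],rad=101.0)
```

```text
t 8.9 tcp [486.7 128.2 114.8] yaw 2.45 r 100.9 ang 1.122 Fcw(react) 0.83 Frad -1.83 Fz -8.9 Mz -0.047 M [-0.2  -0.21 -0.05] gw 21.7 ff 29.998666048049927
a 1.050 x -0.001 y -0.036 z 0.000 az -0.059
a 0.950 x -0.006 y -0.086 z 0.000 az -0.154
a 0.850 x -0.017 y -0.136 z 0.000 az -0.250
a 0.750 x -0.032 y -0.184 z 0.000 az -0.345
a 0.650 x -0.053 y -0.230 z 0.000 az -0.441
a 0.550 x -0.077 y -0.274 z 0.000 az -0.536
a 0.450 x -0.106 y -0.315 z 0.000 az -0.632
a 0.360 x -0.136 y -0.350 z 0.000 az -0.718
a 0.340 x -0.143 y -0.357 z 0.000 az -0.737
```

send_rows([
  {"x":-0.001,"y":-0.036,"z":0,"ax":0,"ay":0,"az":-0.059,"jaw":-0.8},
  {"x":-0.006,"y":-0.086,"z":0,"ax":0,"ay":0,"az":-0.154,"jaw":-0.8},
  {"x":-0.017,"y":-0.136,"z":0,"ax":0,"ay":0,"az":-0.25,"jaw":-0.8},
  {"x":-0.032,"y":-0.184,"z":0,"ax":0,"ay":0,"az":-0.345,"jaw":-0.8},
  {"x":-0.053,"y":-0.23,"z":0,"ax":0,"ay":0,"az":-0.441,"jaw":-0.8},
  {"x":-0.077,"y":-0.274,"z":0,"ax":0,"ay":0,"az":-0.536,"jaw":-0.8},
  {"x":-0.106,"y":-0.315,"z":0,"ax":0,"ay":0,"az":-0.632,"jaw":-0.8},
  {"x":-0.143,"y":-0.357,"z":0,"ax":0,"ay":0,"az":-0.737,"jaw":-0.8},
  {"x":-0.143,"y":-0.357,"z":0,"ax":0,"ay":0,"az":-0.737,"jaw":-0.8},
  {"x":-0.143,"y":-0.357,"z":0,"ax":0,"ay":0,"az":-0.737,"jaw":-0.8},
])

```text
time: 10.15
tool_pos: [464.8, 55.0, 115.4]
tcp_rot: [3.141, 0.004, -3.062]
contact_force: [5.0, -0.6, -9.5]
grip_width: 21.4
finger_force: 30.0
```

Run:
```python
from h import *
st()
```

```text
t 10.15 tcp [464.8  55.  115.4] yaw -3.062 r 99.3 ang 0.339 Fcw(react) 0.97 Frad -4.97 Fz -9.46 Mz -0.027 M [ 0.01 -0.68 -0.03] gw 21.4 ff 29.99808669090271
```

send_rows([
  {"x":-0.004,"y":0,"z":0.01,"ax":0,"ay":0,"az":0,"jaw":-0.8},
  {"x":-0.005,"y":0,"z":0.02,"ax":0,"ay":0,"az":0,"jaw":-0.8},
  {"x":-0.005,"y":0,"z":0.03,"ax":0,"ay":0,"az":0,"jaw":-0.8},
  {"x":-0.005,"y":0,"z":0.04,"ax":0,"ay":0,"az":0,"jaw":-0.8},
  {"x":-0.005,"y":0,"z":0.05,"ax":0,"ay":0,"az":0,"jaw":-0.8},
  {"x":-0.005,"y":0,"z":0.06,"ax":0,"ay":0,"az":0,"jaw":-0.8},
  {"x":-0.005,"y":0,"z":0.068,"ax":0,"ay":0,"az":0,"jaw":-0.8},
  {"x":-0.005,"y":0,"z":0.068,"ax":0,"ay":0,"az":0,"jaw":-0.8},
  {"x":-0.005,"y":0,"z":0.068,"ax":0,"ay":0,"az":0,"jaw":-0.8},
  {"x":-0.005,"y":0,"z":0.068,"ax":0,"ay":0,"az":0,"jaw":-0.8},
])

```text
time: 11.4
tool_pos: [464.5, 54.8, 101.5]
tcp_rot: [-3.141, 0.001, -3.061]
contact_force: [3.7, -4.8, 1.4]
grip_width: 21.3
finger_force: 30.0
```

```bash
sed -i 's/563.8,63.0/564.0,64.7/' h.py
python3 - <<'E'
from h import *
st(); plan([.38,.45,.52,.59,.65,.7,.75,.8])
E
```

```text
t 11.4 tcp [464.5  54.8 101.5] yaw -3.061 r 100.0 ang 0.321 Fcw(react) 5.18 Frad -3.23 Fz 1.37 Mz -0.002 M [-0.67 -0.47 -0.  ] gw 21.3 ff 29.99989539384842
a 0.380 x -0.000 y 0.030 z 0.000 az 0.039
a 0.450 x -0.003 y 0.065 z 0.000 az 0.105
a 0.520 x -0.008 y 0.099 z 0.000 az 0.172
a 0.590 x -0.016 y 0.133 z 0.000 az 0.239
a 0.650 x -0.024 y 0.162 z 0.000 az 0.296
a 0.700 x -0.032 y 0.186 z 0.000 az 0.344
a 0.750 x -0.041 y 0.209 z 0.000 az 0.392
a 0.800 x -0.052 y 0.232 z 0.000 az 0.440
```

send_rows([
  {"x":0,"y":0.03,"z":0,"ax":0,"ay":0,"az":0.057,"jaw":-0.8},
  {"x":-0.003,"y":0.065,"z":0,"ax":0,"ay":0,"az":0.123,"jaw":-0.8},
  {"x":-0.008,"y":0.099,"z":0,"ax":0,"ay":0,"az":0.19,"jaw":-0.8},
  {"x":-0.016,"y":0.133,"z":0,"ax":0,"ay":0,"az":0.257,"jaw":-0.8},
  {"x":-0.024,"y":0.162,"z":0,"ax":0,"ay":0,"az":0.314,"jaw":-0.8},
  {"x":-0.032,"y":0.186,"z":0,"ax":0,"ay":0,"az":0.362,"jaw":-0.8},
  {"x":-0.041,"y":0.209,"z":0,"ax":0,"ay":0,"az":0.41,"jaw":-0.8},
  {"x":-0.041,"y":0.209,"z":0,"ax":0,"ay":0,"az":0.41,"jaw":-0.8},
  {"x":-0.041,"y":0.209,"z":0,"ax":0,"ay":0,"az":0.41,"jaw":-0.8},
  {"x":-0.041,"y":0.209,"z":0,"ax":0,"ay":0,"az":0.41,"jaw":-0.8},
])

```text
time: 12.65
tool_pos: [469.0, 96.8, 101.4]
tcp_rot: [-3.141, 0.0, 2.793]
contact_force: [2.4, -5.3, 0.9]
grip_width: 21.6
finger_force: 30.0
```

Run:
```python
from h import *
st(); plan([.75,.8,.85,.9])
```

```text
t 12.65 tcp [469.   96.8 101.4] yaw 2.793 r 100.2 ang 0.746 Fcw(react) 4.31 Frad -3.94 Fz 0.92 Mz 0.268 M [-0.92 -0.4   0.27] gw 21.6 ff 30.000025033950806
a 0.750 x -0.001 y 0.002 z 0.000 az -0.017
a 0.800 x -0.001 y 0.027 z 0.000 az 0.030
a 0.850 x -0.003 y 0.052 z 0.000 az 0.078
a 0.900 x -0.005 y 0.077 z 0.000 az 0.126
```

send_rows([
  {"x":-0.001,"y":0.014,"z":0,"ax":0,"ay":0,"az":0.02,"jaw":-0.8},
  {"x":-0.001,"y":0.027,"z":0,"ax":0,"ay":0,"az":0.04,"jaw":-0.8},
  {"x":-0.002,"y":0.04,"z":0,"ax":0,"ay":0,"az":0.06,"jaw":-0.8},
  {"x":-0.003,"y":0.052,"z":0,"ax":0,"ay":0,"az":0.08,"jaw":-0.8},
  {"x":-0.003,"y":0.052,"z":0,"ax":0,"ay":0,"az":0.08,"jaw":-0.8},
  {"x":-0.003,"y":0.052,"z":0,"ax":0,"ay":0,"az":0.08,"jaw":-0.8},
  {"x":-0.003,"y":0.052,"z":0,"ax":0,"ay":0,"az":0.08,"jaw":-0.8},
  {"x":-0.003,"y":0.052,"z":0,"ax":0,"ay":0,"az":0.08,"jaw":-0.8},
  {"x":-0.003,"y":0.052,"z":0,"ax":0,"ay":0,"az":0.08,"jaw":-0.8},
  {"x":-0.003,"y":0.052,"z":0,"ax":0,"ay":0,"az":0.08,"jaw":-0.8},
])

```text
time: 13.9
tool_pos: [472.5, 105.9, 101.4]
tcp_rot: [-3.139, -0.001, 2.709]
contact_force: [-0.0, -8.6, 3.0]
grip_width: 21.6
finger_force: 30.0
```

```bash
cat >> h.py <<'E'
def ft():
    o=st(); v=o['tool_pos'][:2]-PIV; F=o['contact_force']; print('PUSH',(v[0]*F[1]-v[1]*F[0])/100+o['moment'][2]*10)
E
python3 - <<'E'
from h import *
ft(); plan([.85,.9,.92,.95,1,1.05])
p,d=cap('top','t2')
cv2.imwrite('pics/t2c.png',cv2.resize(p[125:225,205:310,::-1],None,fx=5,fy=5,interpolation=cv2.INTER_CUBIC))
E
```

```text
t 13.9 tcp [472.5 105.9 101.4] yaw 2.709 r 100.3 ang 0.843 Fcw(react) 7.8 Frad -3.5 Fz 2.95 Mz 0.028 M [-1.3  -0.11  0.03] gw 21.6 ff 30.000348687171936
PUSH 8.111606501774835
a 0.850 x -0.002 y 0.004 z 0.000 az -0.002
a 0.900 x -0.002 y 0.029 z 0.000 az 0.046
a 0.920 x -0.003 y 0.039 z 0.000 az 0.065
a 0.950 x -0.004 y 0.054 z 0.000 az 0.093
a 1.000 x -0.007 y 0.078 z 0.000 az 0.141
a 1.050 x -0.011 y 0.103 z 0.000 az 0.189
```

View pics/t2c.png

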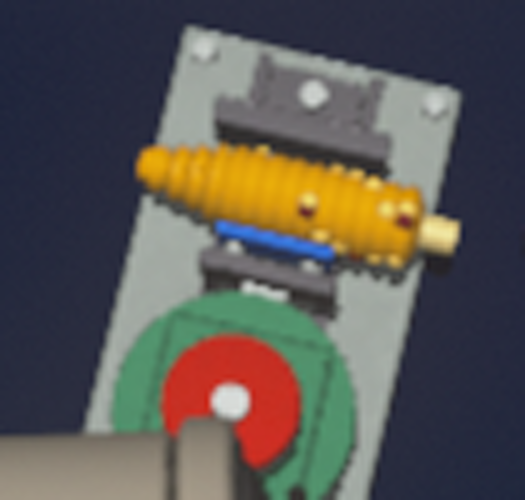

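The jaw has advanced and the ear is nearly at the backstop: its upper edge is at crop row 150 and the backstop face at row 145–165. The push is still at the free level of 8.1 N, so I'll go on in small steps.

send_rows([
  {"x":-0.001,"y":0.014,"z":0,"ax":0,"ay":0,"az":0.02,"jaw":-0.8},
  {"x":-0.002,"y":0.029,"z":0,"ax":0,"ay":0,"az":0.046,"jaw":-0.8},
  {"x":-0.003,"y":0.039,"z":0,"ax":0,"ay":0,"az":0.065,"jaw":-0.8},
  {"x":-0.003,"y":0.039,"z":0,"ax":0,"ay":0,"az":0.065,"jaw":-0.8},
  {"x":-0.003,"y":0.039,"z":0,"ax":0,"ay":0,"az":0.065,"jaw":-0.8},
  {"x":-0.003,"y":0.039,"z":0,"ax":0,"ay":0,"az":0.065,"jaw":-0.8},
  {"x":-0.003,"y":0.039,"z":0,"ax":0,"ay":0,"az":0.065,"jaw":-0.8},
  {"x":-0.003,"y":0.039,"z":0,"ax":0,"ay":0,"az":0.065,"jaw":-0.8},
  {"x":-0.003,"y":0.039,"z":0,"ax":0,"ay":0,"az":0.065,"jaw":-0.8},
  {"x":-0.003,"y":0.039,"z":0,"ax":0,"ay":0,"az":0.065,"jaw":-0.8},
])

```text
time: 15.2
tool_pos: [475.7, 112.6, 101.4]
tcp_rot: [-3.139, -0.002, 2.641]
contact_force: [-2.0, -8.7, 4.6]
grip_width: 21.4
finger_force: 30.0
```

Run:
```python
from h import *
ft(); plan([.92,.95,.98,1,1.05])
```

```text
t 15.2 tcp [475.7 112.6 101.4] yaw 2.641 r 100.5 ang 0.917 Fcw(react) 8.54 Frad -2.41 Fz 4.56 Mz 0.02 M [-1.35  0.13  0.02] gw 21.4 ff 30.00116676092148
PUSH 8.779985271091702
a 0.920 x -0.002 y 0.001 z 0.000 az -0.001
a 0.950 x -0.002 y 0.016 z 0.000 az 0.028
a 0.980 x -0.003 y 0.031 z 0.000 az 0.057
a 1.000 x -0.004 y 0.041 z 0.000 az 0.076
a 1.050 x -0.006 y 0.066 z 0.000 az 0.124
```

send_rows([
  {"x":-0.001,"y":0.01,"z":0,"ax":0,"ay":0,"az":0.018,"jaw":-0.8},
  {"x":-0.002,"y":0.02,"z":0,"ax":0,"ay":0,"az":0.037,"jaw":-0.8},
  {"x":-0.003,"y":0.031,"z":0,"ax":0,"ay":0,"az":0.057,"jaw":-0.8},
  {"x":-0.003,"y":0.031,"z":0,"ax":0,"ay":0,"az":0.057,"jaw":-0.8},
  {"x":-0.003,"y":0.031,"z":0,"ax":0,"ay":0,"az":0.057,"jaw":-0.8},
  {"x":-0.003,"y":0.031,"z":0,"ax":0,"ay":0,"az":0.057,"jaw":-0.8},
  {"x":-0.003,"y":0.031,"z":0,"ax":0,"ay":0,"az":0.057,"jaw":-0.8},
  {"x":-0.003,"y":0.031,"z":0,"ax":0,"ay":0,"az":0.057,"jaw":-0.8},
  {"x":-0.003,"y":0.031,"z":0,"ax":0,"ay":0,"az":0.057,"jaw":-0.8},
  {"x":-0.003,"y":0.031,"z":0,"ax":0,"ay":0,"az":0.057,"jaw":-0.8},
])

```text
time: 16.45
tool_pos: [478.7, 117.9, 101.3]
tcp_rot: [-3.138, -0.002, 2.581]
contact_force: [-3.2, -8.3, 5.1]
grip_width: 21.5
finger_force: 30.0
```

Run:
```python
from h import *
ft(); plan([.98,1,1.02,1.05,1.1])
```

```text
t 16.45 tcp [478.7 117.9 101.3] yaw 2.581 r 100.5 ang 0.978 Fcw(react) 8.77 Frad -1.67 Fz 5.07 Mz -0.073 M [-1.31  0.33 -0.07] gw 21.5 ff 30.00281184911728
PUSH 8.083740585489815
a 0.980 x -0.003 y 0.001 z 0.000 az -0.000
a 1.000 x -0.003 y 0.011 z 0.000 az 0.019
a 1.020 x -0.003 y 0.021 z 0.000 az 0.038
a 1.050 x -0.004 y 0.036 z 0.000 az 0.067
a 1.100 x -0.006 y 0.061 z 0.000 az 0.114
```

send_rows([
  {"x":-0.002,"y":0.011,"z":0,"ax":0,"ay":0,"az":0.02,"jaw":-0.8},
  {"x":-0.002,"y":0.021,"z":0,"ax":0,"ay":0,"az":0.04,"jaw":-0.8},
  {"x":-0.003,"y":0.036,"z":0,"ax":0,"ay":0,"az":0.067,"jaw":-0.8},
  {"x":-0.003,"y":0.036,"z":0,"ax":0,"ay":0,"az":0.067,"jaw":-0.8},
  {"x":-0.003,"y":0.036,"z":0,"ax":0,"ay":0,"az":0.067,"jaw":-0.8},
  {"x":-0.003,"y":0.036,"z":0,"ax":0,"ay":0,"az":0.067,"jaw":-0.8},
  {"x":-0.003,"y":0.036,"z":0,"ax":0,"ay":0,"az":0.067,"jaw":-0.8},
  {"x":-0.003,"y":0.036,"z":0,"ax":0,"ay":0,"az":0.067,"jaw":-0.8},
  {"x":-0.003,"y":0.036,"z":0,"ax":0,"ay":0,"az":0.067,"jaw":-0.8},
  {"x":-0.003,"y":0.036,"z":0,"ax":0,"ay":0,"az":0.067,"jaw":-0.8},
])

```text
time: 17.7
tool_pos: [482.7, 123.8, 101.3]
tcp_rot: [-3.138, -0.003, 2.511]
contact_force: [-4.8, -6.8, 6.8]
grip_width: 21.5
finger_force: 30.0
```

Run:
```python
from h import *
ft(); plan([1.05,1.08,1.1,1.13])
```

```text
t 17.7 tcp [482.7 123.8 101.3] yaw 2.511 r 100.5 ang 1.049 Fcw(react) 8.31 Frad -0.06 Fz 6.77 Mz 0.012 M [-1.11  0.57  0.01] gw 21.5 ff 30.00453472137451
PUSH 8.479513979617055
a 1.050 x -0.003 y 0.001 z 0.000 az -0.000
a 1.080 x -0.003 y 0.016 z 0.000 az 0.028
a 1.100 x -0.003 y 0.026 z 0.000 az 0.047
a 1.130 x -0.004 y 0.041 z 0.000 az 0.076
```

send_rows([
  {"x":-0.001,"y":0.01,"z":0,"ax":0,"ay":0,"az":0.02,"jaw":-0.8},
  {"x":-0.002,"y":0.02,"z":0,"ax":0,"ay":0,"az":0.04,"jaw":-0.8},
  {"x":-0.002,"y":0.031,"z":0,"ax":0,"ay":0,"az":0.057,"jaw":-0.8},
  {"x":-0.002,"y":0.031,"z":0,"ax":0,"ay":0,"az":0.057,"jaw":-0.8},
  {"x":-0.002,"y":0.031,"z":0,"ax":0,"ay":0,"az":0.057,"jaw":-0.8},
  {"x":-0.002,"y":0.031,"z":0,"ax":0,"ay":0,"az":0.057,"jaw":-0.8},
  {"x":-0.002,"y":0.031,"z":0,"ax":0,"ay":0,"az":0.057,"jaw":-0.8},
  {"x":-0.002,"y":0.031,"z":0,"ax":0,"ay":0,"az":0.057,"jaw":-0.8},
  {"x":-0.002,"y":0.031,"z":0,"ax":0,"ay":0,"az":0.057,"jaw":-0.8},
  {"x":-0.002,"y":0.031,"z":0,"ax":0,"ay":0,"az":0.057,"jaw":-0.8},
])

```text
time: 18.95
tool_pos: [486.3, 128.6, 101.3]
tcp_rot: [-3.137, -0.003, 2.452]
contact_force: [-4.6, -6.4, 7.9]
grip_width: 21.4
finger_force: 30.0
```

Run:
```python
from h import *
ft(); plan([1.05,1.08,1.09,1.11,1.13,1.15])
```

```text
t 18.95 tcp [486.3 128.6 101.3] yaw 2.452 r 100.7 ang 1.108 Fcw(react) 7.91 Frad -0.51 Fz 7.89 Mz 0.033 M [-1.07  0.74  0.03] gw 21.4 ff 30.007227659225464
PUSH 8.289863450783992
a 1.050 x -0.004 y -0.029 z 0.000 az -0.057
a 1.080 x -0.003 y -0.014 z 0.000 az -0.029
a 1.090 x -0.003 y -0.009 z 0.000 az -0.019
a 1.110 x -0.003 y 0.001 z 0.000 az -0.000
a 1.130 x -0.003 y 0.011 z 0.000 az 0.019
a 1.150 x -0.004 y 0.021 z 0.000 az 0.038
```

send_rows([
  {"x":-0.002,"y":-0.007,"z":0,"ax":0,"ay":0,"az":-0.015,"jaw":-0.8},
  {"x":-0.002,"y":-0.012,"z":-0.005,"ax":0,"ay":0,"az":-0.022,"jaw":-0.8},
  {"x":-0.002,"y":-0.012,"z":-0.013,"ax":0,"ay":0,"az":-0.022,"jaw":-0.8},
  {"x":-0.002,"y":-0.012,"z":-0.022,"ax":0,"ay":0,"az":-0.022,"jaw":-0.8},
  {"x":-0.002,"y":-0.012,"z":-0.031,"ax":0,"ay":0,"az":-0.022,"jaw":-0.8},
  {"x":-0.002,"y":-0.012,"z":-0.04,"ax":0,"ay":0,"az":-0.022,"jaw":-0.8},
  {"x":-0.002,"y":-0.012,"z":-0.05,"ax":0,"ay":0,"az":-0.022,"jaw":-0.8},
  {"x":-0.002,"y":-0.012,"z":-0.06,"ax":0,"ay":0,"az":-0.022,"jaw":-0.8},
  {"x":-0.002,"y":-0.012,"z":-0.068,"ax":0,"ay":0,"az":-0.022,"jaw":-0.8},
  {"x":-0.002,"y":-0.012,"z":-0.068,"ax":0,"ay":0,"az":-0.022,"jaw":-0.8},
])

```text
time: 20.2
tool_pos: [486.6, 127.6, 114.7]
tcp_rot: [-3.141, -0.002, 2.474]
contact_force: [-4.8, -1.7, -8.9]
grip_width: 21.3
finger_force: 30.0
```

Run:
```python
from h import *
ft(); plan([1.02,.92,.82,.72,.62,.52,.42,.36,.305])
```

```text
t 20.2 tcp [486.6 127.6 114.7] yaw 2.474 r 99.7 ang 1.102 Fcw(react) 4.32 Frad 2.7 Fz -8.85 Mz -0.438 M [-0.19  0.79 -0.44] gw 21.3 ff 29.997470676898956
PUSH -0.06804774888189868
a 1.020 x 0.000 y -0.041 z 0.000 az -0.064
a 0.920 x -0.005 y -0.091 z 0.000 az -0.160
a 0.820 x -0.016 y -0.139 z 0.000 az -0.255
a 0.720 x -0.032 y -0.187 z 0.000 az -0.351
a 0.620 x -0.052 y -0.233 z 0.000 az -0.446
a 0.520 x -0.077 y -0.276 z 0.000 az -0.542
a 0.420 x -0.106 y -0.317 z 0.000 az -0.637
a 0.360 x -0.125 y -0.340 z 0.000 az -0.695
a 0.305 x -0.144 y -0.360 z 0.000 az -0.747
```

send_rows([
  {"x":0,"y":-0.041,"z":0,"ax":0,"ay":0,"az":-0.064,"jaw":-0.8},
  {"x":-0.005,"y":-0.091,"z":0,"ax":0,"ay":0,"az":-0.16,"jaw":-0.8},
  {"x":-0.016,"y":-0.139,"z":0,"ax":0,"ay":0,"az":-0.255,"jaw":-0.8},
  {"x":-0.032,"y":-0.187,"z":0,"ax":0,"ay":0,"az":-0.351,"jaw":-0.8},
  {"x":-0.052,"y":-0.233,"z":0,"ax":0,"ay":0,"az":-0.446,"jaw":-0.8},
  {"x":-0.077,"y":-0.276,"z":0,"ax":0,"ay":0,"az":-0.542,"jaw":-0.8},
  {"x":-0.106,"y":-0.317,"z":0,"ax":0,"ay":0,"az":-0.637,"jaw":-0.8},
  {"x":-0.144,"y":-0.36,"z":0,"ax":0,"ay":0,"az":-0.747,"jaw":-0.8},
  {"x":-0.144,"y":-0.36,"z":0,"ax":0,"ay":0,"az":-0.747,"jaw":-0.8},
  {"x":-0.144,"y":-0.36,"z":0,"ax":0,"ay":0,"az":-0.747,"jaw":-0.8},
])

```text
time: 21.45
tool_pos: [465.6, 52.8, 114.9]
tcp_rot: [-3.141, -0.0, -3.028]
contact_force: [-3.7, -4.1, -9.4]
grip_width: 21.1
finger_force: 30.0
```

Run:
```python
from h import *
ft()
```

```text
t 21.45 tcp [465.6  52.8 114.9] yaw -3.028 r 99.2 ang 0.3 Fcw(react) 3.67 Frad 4.16 Fz -9.41 Mz -0.289 M [-0.57  0.61 -0.29] gw 21.1 ff 29.996658861637115
PUSH 0.7570899633823727
```

Lower into mesh.

send_rows([
  {"x":0.003,"y":0,"z":0.01,"ax":0,"ay":0,"az":0,"jaw":-0.8},
  {"x":0.003,"y":0,"z":0.02,"ax":0,"ay":0,"az":0,"jaw":-0.8},
  {"x":0.003,"y":0,"z":0.03,"ax":0,"ay":0,"az":0,"jaw":-0.8},
  {"x":0.003,"y":0,"z":0.04,"ax":0,"ay":0,"az":0,"jaw":-0.8},
  {"x":0.003,"y":0,"z":0.05,"ax":0,"ay":0,"az":0,"jaw":-0.8},
  {"x":0.003,"y":0,"z":0.06,"ax":0,"ay":0,"az":0,"jaw":-0.8},
  {"x":0.003,"y":0,"z":0.067,"ax":0,"ay":0,"az":0,"jaw":-0.8},
  {"x":0.003,"y":0,"z":0.067,"ax":0,"ay":0,"az":0,"jaw":-0.8},
  {"x":0.003,"y":0,"z":0.067,"ax":0,"ay":0,"az":0,"jaw":-0.8},
  {"x":0.003,"y":0,"z":0.067,"ax":0,"ay":0,"az":0,"jaw":-0.8},
])

```text
time: 22.7
tool_pos: [465.3, 52.3, 102.2]
tcp_rot: [-3.14, 0.001, -3.026]
contact_force: [-5.1, -7.4, -0.9]
grip_width: 21.4
finger_force: 30.0
```

Run:
```python
from h import *
ft(); plan([.3,.33,.36,.38,.41,.45])
```

```text
t 22.7 tcp [465.3  52.3 102.2] yaw -3.026 r 99.4 ang 0.295 Fcw(react) 6.73 Frad 5.96 Fz -0.89 Mz -0.174 M [-1.19  0.7  -0.17] gw 21.4 ff 29.999388456344604
PUSH 4.954933671941203
a 0.300 x 0.003 y 0.002 z 0.000 az -0.004
a 0.330 x 0.003 y 0.017 z 0.000 az 0.024
a 0.360 x 0.002 y 0.032 z 0.000 az 0.053
a 0.380 x 0.001 y 0.042 z 0.000 az 0.072
a 0.410 x 0.000 y 0.057 z 0.000 az 0.101
a 0.450 x -0.002 y 0.077 z 0.000 az 0.139
```

send_rows([
  {"x":0.003,"y":0.012,"z":0.004,"ax":0,"ay":0,"az":0.015,"jaw":-0.8},
  {"x":0.003,"y":0.025,"z":0.004,"ax":0,"ay":0,"az":0.04,"jaw":-0.8},
  {"x":0.003,"y":0.037,"z":0.004,"ax":0,"ay":0,"az":0.062,"jaw":-0.8},
  {"x":0.003,"y":0.037,"z":0.004,"ax":0,"ay":0,"az":0.062,"jaw":-0.8},
  {"x":0.003,"y":0.037,"z":0.004,"ax":0,"ay":0,"az":0.062,"jaw":-0.8},
  {"x":0.003,"y":0.037,"z":0.004,"ax":0,"ay":0,"az":0.062,"jaw":-0.8},
  {"x":0.003,"y":0.037,"z":0.004,"ax":0,"ay":0,"az":0.062,"jaw":-0.8},
  {"x":0.003,"y":0.037,"z":0.004,"ax":0,"ay":0,"az":0.062,"jaw":-0.8},
  {"x":0.003,"y":0.037,"z":0.004,"ax":0,"ay":0,"az":0.062,"jaw":-0.8},
  {"x":0.003,"y":0.037,"z":0.004,"ax":0,"ay":0,"az":0.062,"jaw":-0.8},
])

```text
time: 23.95
tool_pos: [464.6, 58.8, 101.9]
tcp_rot: [-3.139, 0.003, -3.091]
contact_force: [-4.4, -11.3, 1.8]
grip_width: 21.5
finger_force: 30.0
```

Run:
```python
from h import *
ft(); plan([.37,.4,.42,.44])
```

```text
t 23.95 tcp [464.6  58.8 101.9] yaw -3.091 r 99.5 ang 0.36 Fcw(react) 11.0 Frad 5.09 Fz 1.81 Mz -0.187 M [-1.84  0.65 -0.19] gw 21.5 ff 30.000294148921967
PUSH 9.083427295877726
a 0.370 x 0.002 y 0.005 z 0.000 az 0.001
a 0.400 x 0.002 y 0.020 z 0.000 az 0.029
a 0.420 x 0.002 y 0.030 z 0.000 az 0.049
a 0.440 x 0.001 y 0.040 z 0.000 az 0.068
```

send_rows([
  {"x":0.003,"y":0.01,"z":0,"ax":0,"ay":0,"az":0.02,"jaw":-0.8},
  {"x":0.004,"y":0.02,"z":0,"ax":0,"ay":0,"az":0.04,"jaw":-0.8},
  {"x":0.004,"y":0.027,"z":0,"ax":0,"ay":0,"az":0.055,"jaw":-0.8},
  {"x":0.004,"y":0.027,"z":0,"ax":0,"ay":0,"az":0.055,"jaw":-0.8},
  {"x":0.004,"y":0.027,"z":0,"ax":0,"ay":0,"az":0.055,"jaw":-0.8},
  {"x":0.004,"y":0.027,"z":0,"ax":0,"ay":0,"az":0.055,"jaw":-0.8},
  {"x":0.004,"y":0.027,"z":0,"ax":0,"ay":0,"az":0.055,"jaw":-0.8},
  {"x":0.004,"y":0.027,"z":0,"ax":0,"ay":0,"az":0.055,"jaw":-0.8},
  {"x":0.004,"y":0.027,"z":0,"ax":0,"ay":0,"az":0.055,"jaw":-0.8},
  {"x":0.004,"y":0.027,"z":0,"ax":0,"ay":0,"az":0.055,"jaw":-0.8},
])

```text
time: 25.2
tool_pos: [464.4, 64.1, 102.0]
tcp_rot: [-3.139, 0.005, 3.135]
contact_force: [-0.7, -10.9, -0.1]
grip_width: 21.6
finger_force: 30.0
```

Run:
```python
from h import *
ft(); plan([.41,.44,.46,.48])
```

```text
t 25.2 tcp [464.4  64.1 102. ] yaw 3.135 r 99.6 ang 0.414 Fcw(react) 10.9 Frad 0.75 Fz -0.09 Mz 0.007 M [-1.88  0.23  0.01] gw 21.6 ff 29.99977469444275
PUSH 10.925461577597803
a 0.410 x 0.002 y -0.002 z 0.000 az -0.016
a 0.440 x 0.002 y 0.013 z 0.000 az 0.013
a 0.460 x 0.002 y 0.023 z 0.000 az 0.032
a 0.480 x 0.001 y 0.033 z 0.000 az 0.051
```

send_rows([
  {"x":0.001,"y":0.01,"z":0,"ax":0,"ay":0,"az":0.02,"jaw":-0.8},
  {"x":0.001,"y":0.02,"z":0,"ax":0,"ay":0,"az":0.038,"jaw":-0.8},
  {"x":0.001,"y":0.02,"z":0,"ax":0,"ay":0,"az":0.038,"jaw":-0.8},
  {"x":0.001,"y":0.02,"z":0,"ax":0,"ay":0,"az":0.038,"jaw":-0.8},
  {"x":0.001,"y":0.02,"z":0,"ax":0,"ay":0,"az":0.038,"jaw":-0.8},
  {"x":0.001,"y":0.02,"z":0,"ax":0,"ay":0,"az":0.038,"jaw":-0.8},
  {"x":0.001,"y":0.02,"z":0,"ax":0,"ay":0,"az":0.038,"jaw":-0.8},
  {"x":0.001,"y":0.02,"z":0,"ax":0,"ay":0,"az":0.038,"jaw":-0.8},
  {"x":0.001,"y":0.02,"z":0,"ax":0,"ay":0,"az":0.038,"jaw":-0.8},
  {"x":0.001,"y":0.02,"z":0,"ax":0,"ay":0,"az":0.038,"jaw":-0.8},
])

```text
time: 26.45
tool_pos: [464.4, 68.0, 102.0]
tcp_rot: [-3.139, 0.005, 3.095]
contact_force: [-0.5, -11.3, -1.0]
grip_width: 21.6
finger_force: 30.0
```

Run:
```python
from h import *
ft()
p,d=cap('top','t3')
cv2.imwrite('pics/t3c.png',cv2.resize(p[125:260,205:310,::-1],None,fx=4.4,fy=4.4,interpolation=cv2.INTER_CUBIC))
```

```text
t 26.45 tcp [464.4  68.  102. ] yaw 3.095 r 99.6 ang 0.454 Fcw(react) 11.35 Frad 0.12 Fz -1.0 Mz -0.035 M [-1.9   0.17 -0.04] gw 21.6 ff 29.999535083770752
PUSH 10.957035563927212
```

View pics/t3c.png

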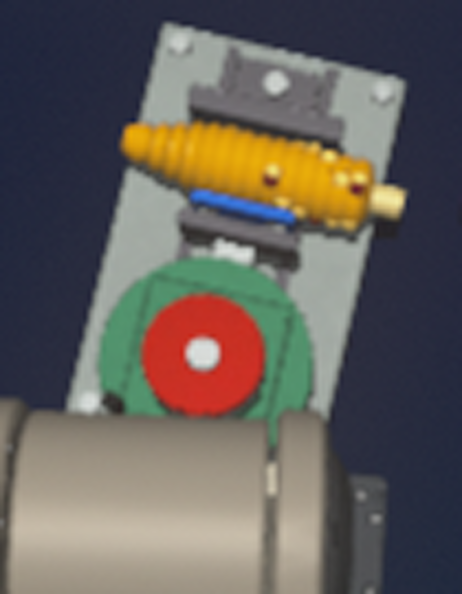

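The ear now lies against the backstop, with its upper edge overlapping the backstop face at crop row 125. The push is about 11 N, so I'll take one more small step.

send_rows([
  {"x":0,"y":0.01,"z":0.002,"ax":0,"ay":0,"az":0.02,"jaw":-0.8},
  {"x":0,"y":0.02,"z":0.004,"ax":0,"ay":0,"az":0.038,"jaw":-0.8},
  {"x":0,"y":0.02,"z":0.004,"ax":0,"ay":0,"az":0.038,"jaw":-0.8},
  {"x":0,"y":0.02,"z":0.004,"ax":0,"ay":0,"az":0.038,"jaw":-0.8},
  {"x":0,"y":0.02,"z":0.004,"ax":0,"ay":0,"az":0.038,"jaw":-0.8},
  {"x":0,"y":0.02,"z":0.004,"ax":0,"ay":0,"az":0.038,"jaw":-0.8},
  {"x":0,"y":0.02,"z":0.004,"ax":0,"ay":0,"az":0.038,"jaw":-0.8},
  {"x":0,"y":0.02,"z":0.004,"ax":0,"ay":0,"az":0.038,"jaw":-0.8},
  {"x":0,"y":0.02,"z":0.004,"ax":0,"ay":0,"az":0.038,"jaw":-0.8},
  {"x":0,"y":0.02,"z":0.004,"ax":0,"ay":0,"az":0.038,"jaw":-0.8},
])

```text
time: 27.75
tool_pos: [464.5, 72.0, 101.7]
tcp_rot: [-3.139, 0.005, 3.056]
contact_force: [-2.0, -12.5, 4.1]
grip_width: 21.3
finger_force: 30.0
```

Run:
```python
from h import *
ft(); ft()
```

```text
t 27.75 tcp [464.5  72.  101.7] yaw 3.056 r 99.7 ang 0.493 Fcw(react) 12.63 Frad 1.08 Fz 4.15 Mz -0.023 M [-1.98  0.46 -0.02] gw 21.3 ff 30.001316964626312
PUSH 12.364382668736818
t 27.75 tcp [464.5  72.  101.7] yaw 3.056 r 99.7 ang 0.493 Fcw(react) 12.63 Frad 1.08 Fz 4.15 Mz -0.023 M [-1.98  0.46 -0.02] gw 21.3 ff 30.001316964626312
PUSH 12.364382668736818
```

The push is 12.4 N, on target. I'll ease within the play, release and rise.

send_rows([
  {"x":0,"y":-0.003,"z":0,"ax":0,"ay":0,"az":0,"jaw":-0.8},
  {"x":0,"y":-0.005,"z":0,"ax":0,"ay":0,"az":0,"jaw":-0.8},
  {"x":0,"y":-0.005,"z":0,"ax":0,"ay":0,"az":0,"jaw":-0.4},
  {"x":0,"y":-0.005,"z":0,"ax":0,"ay":0,"az":0,"jaw":-0.2},
  {"x":0,"y":-0.005,"z":0,"ax":0,"ay":0,"az":0,"jaw":-0.1},
  {"x":0,"y":-0.005,"z":0,"ax":0,"ay":0,"az":0,"jaw":-0.1},
  {"x":0,"y":-0.005,"z":0,"ax":0,"ay":0,"az":0,"jaw":-0.1},
  {"x":0,"y":-0.005,"z":0,"ax":0,"ay":0,"az":0,"jaw":-0.1},
  {"x":0,"y":-0.005,"z":0,"ax":0,"ay":0,"az":0,"jaw":-0.1},
  {"x":0,"y":-0.005,"z":0,"ax":0,"ay":0,"az":0,"jaw":-0.1},
])

```text
time: 29.0
tool_pos: [462.5, 72.5, 99.9]
tcp_rot: [3.141, -0.0, 3.054]
contact_force: [0.4, -0.8, 0.6]
grip_width: 41.5
finger_force: 0.0
```

send_rows([
  {"x":0,"y":0,"z":-0.05,"ax":0,"ay":0,"az":0,"jaw":-0.1},
  {"x":0,"y":0,"z":-0.15,"ax":0,"ay":0,"az":0,"jaw":-0.1},
  {"x":0,"y":0,"z":-0.3,"ax":0,"ay":0,"az":0,"jaw":-0.1},
  {"x":0.2,"y":0,"z":-0.5,"ax":0,"ay":0,"az":0,"jaw":-0.1},
  {"x":0.4,"y":0,"z":-0.6,"ax":0,"ay":0,"az":0,"jaw":-0.1},
  {"x":0.4,"y":0,"z":-0.6,"ax":0,"ay":0,"az":0,"jaw":-0.1},
  {"x":0.4,"y":0,"z":-0.6,"ax":0,"ay":0,"az":0,"jaw":-0.1},
  {"x":0.4,"y":0,"z":-0.6,"ax":0,"ay":0,"az":0,"jaw":-0.1},
  {"x":0.4,"y":0,"z":-0.6,"ax":0,"ay":0,"az":0,"jaw":-0.1},
  {"x":0.4,"y":0,"z":-0.6,"ax":0,"ay":0,"az":0,"jaw":-0.1},
])

```text
time: 30.25
tool_pos: [382.9, 79.4, 219.5]
tcp_rot: [-3.142, -0.001, 3.054]
contact_force: [-0.4, 0.2, -0.1]
grip_width: 40.9
finger_force: 0.0
```

Run:
```python
from h import *
ft()
p,d=cap('side','s4'); 
cv2.imwrite('pics/s4c.png',cv2.resize(p[150:270,210:370,::-1],None,fx=4.5,fy=4.5,interpolation=cv2.INTER_CUBIC))
p,d=cap('top','t4'); h=cv2.cvtColor(p,cv2.COLOR_RGB2HSV)
m=(h[...,1]<60)&(h[...,2]>150); m[:225]=0;m[256:]=0;m[:,:230]=0;m[:,262:]=0
ys,xs=np.nonzero(m);print(len(xs))
if len(xs):
    u,v=xs.mean(),ys.mean();print(u,v,d[int(v),int(u)],w('top',u,v,d[int(v),int(u)]))
```

```text
t 30.25 tcp [382.9  79.4 219.5] yaw 3.054 r 181.7 ang 0.501 Fcw(react) -0.14 Frad 0.39 Fz -0.14 Mz 0.044 M [ 0.02 -0.03  0.04] gw 40.9 ff 0.0
PUSH 0.18782912662180362
72
247.70833333333334 247.01388888888889 857.5432 [463.78131107  65.31648795 138.44281925]
```

View pics/s4c.png

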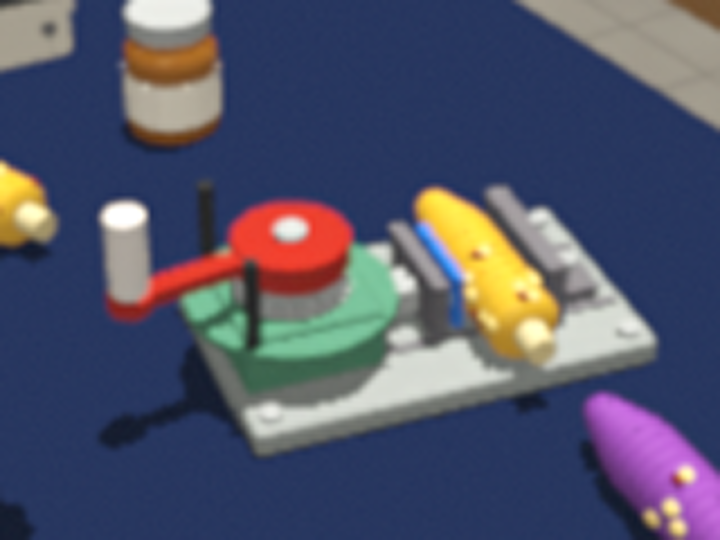

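The release looks clean. The knob top is at 138.4 mm, so the lever is fully in mesh, and it stands at crop (125,215). The ear at (485,270) is held between the blue pad and the backstop, and the jar and spare ear have not moved. The knob's 6 mm spring-back matches the mesh play plus elastic give, so I'll hand the job in.

```bash
python3 -c "
from plant import bot
print(bot.close_job())"
```

```text
the job is handed in; nothing more can be done
None
```

The job is handed in, verdict not shown: after three lever strokes the ear is clamped against the backstop at about 12 N of push at the knob (roughly 28 N on the ear), with the lever fully in mesh and released.

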